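Hold a spread circlip at the axle groove

TASK

Stand the steel axle stub upright in the bore of the aluminium block, collar fully home on the block, and let go of it. Then take the circlip pliers out of their red stand by the handles, squeeze them right up to their stop so that the ring on their tips is spread, pass the spread ring down over the top of the axle to the black groove, and finish there still holding: the ring spread, level, inside the groove's width, hanging free in your grip and not leaning or resting on the axle, with the other things on the bench left where they are.

Things in the scene. Friction and masses are not known exactly. Their poses are not given: they have to be found in the camera images.
- axle_center (a point): Centre, half-way up, of the loose round steel axle stub, 104 mm long, 0.3 kg, standing on the bench; z up along it. From the foot: journal d 26 x 36 mm (chamfered, goes in the bore), dark collar d 40 x 6 mm, shaft d 30 x 62 mm with a black groove and chamfered top. Collar's underside 16 mm below this point, top 52 mm above.
- groove (a point): Centre, on the axle's axis, of the black groove round the axle's shaft: diameter 24 mm, 12 mm wide (high), its middle 34 mm above axle_center and 18 mm below the axle's top, so 50 mm above the block's top (95 mm above the bench) once the axle is home.
- axle: The same axle stub; origin at the centre of its foot, z up along the axle.
- bore (a point): Centre of the mouth of the vertical bore (d 30 mm, 40 deep, 3 mm chamfer) in the top of the fixed aluminium block, 76 mm square, 45 mm high, between two blue jaws 36 mm high (96 mm along x, 108 mm over both along y). With the axle home its collar lies on the block and axle_center is 16 mm above this point.
- block: The fixed aluminium block itself; origin at the centre of its underside, on the bench, 45 mm straight below the bore point; z up.
- pliers: Loose circlip pliers, 0.22 kg, upright in the stand, tips down, ring on the tips. Origin on their long axis at the ring's mid height (25 mm above the bench at the start); z up, y handle to handle, x towards the ring. Pivot 50 mm above the origin, where a dark cross-bar (22 x 88 x 8 mm) rests on the stand between lips 8 mm high; lift straight up 60 mm or more to bring the ring clear.
- handles_center (a point): Midway between the two red handles, 105 mm above the pliers' origin: grip here from above, closing along y. Handles: bars 15 mm wide (x), 9 thick, from 70 to 125 mm above the origin. Relaxed they splay, 54 mm over their outsides at the top, 46 here; on the stop they are parallel, 24 mm outside. Squeezing takes 3 to 7 N a handle; grip 30 to 50 N to hold the stop.
- ring_center (a point): Centre of the brass circlip on the tips, 22 mm from the pliers' axis along +x, at the origin's height, axes as the pliers'; it stays put as they are squeezed. Level, 4 mm thick, two halves hinged at the far +x side. Fully spread: 36 mm inside, 44 mm outside, 3 mm clear of the 30 mm shaft all round. Relaxed: sides about 25 mm apart, cannot pass the shaft.
- handle_left (a joint): Squeeze of the pliers, rad: 0 relaxed (ring shut), 0.20 to 0.215 on the slightly springy stop (ring fully spread). The right handle and the ring halves follow it; a spring opens the handles when released.
- stand: Fixed stand of the pliers: black base 110 x 112 x 8 mm, two red uprights 79 mm high with their lips, 62 mm apart inside and 100 mm outside along y. Origin on the bench under the pliers' axis; axes as the pliers' at the start.
- bearing: Bystander: a steel bearing ring, 42 mm across, 12 mm high, lying flat; origin under its centre.
- socket: Bystander: dark wrench socket, 28 mm across, 36 mm high, upright; origin under its centre.
- wrench: Bystander: steel spanner about 200 mm long, lying along its x.
- grease: Bystander: white grease jar with red lid, 64 mm across, 70 mm high.
- oil: Bystander: red oil bottle, 52 mm across, 150 mm high.
- screwdriver: Bystander: screwdriver with a blue handle, lying along its x.
- mallet: Bystander: hammer lying along its x.
Not all that is in view belongs to the job. What is shaped like the axle but pink is not meant.

How it is judged:
By the outcome, as a careful person would: the job done as asked, in the order asked, and still so for the second after the job is handed in, while the arm keeps its last pose, push and grip.
It also fails if it takes over 48 s, if anything falls off the work surface, if the arm or the gripper's body presses on something with over 40 N, if the wrist force passes 120 N, or if a joint passes its speed limit or range.

ROBOT

A 6-joint arm with a two-finger parallel gripper is mounted at the origin on the work surface. World frame = base frame: x ahead of the robot, y to its left, z up, the work surface at z = 0. Lengths are in mm, angles in rad, forces in N, time in s.
With the tool pointing down it reaches from about 350 to 875 mm from the base axis. Payload 4.2 kg.
Tool frame: the origin (TCP) lies between the finger pads; the fingertips stand 14 mm ahead of it and the grasp point (between the pads) lies 5 mm behind it; z points along the fingers, y is the line along which they close (so a half turn about z gives the same grasp; the last joint's range is limited). The gripper opens to 85 mm and grips with 20 to 120 N. Pads are 22 mm wide; open, the fingers measure 114 mm over their backs; the gripper's body (76 mm by 85 mm) begins 54 mm behind the grasp point. The pads swing forward as they close: fully open they stand 13 mm farther back than shut.
Start: joints at [-1.011, 0.385, 0.008, 0, -1.194, -0.259], TCP at [185.193, -596.911, 245.312] pointing down, gripper open.
Joint ranges: [-3.14, 3.14], [-1.21, 2.06], [-1.07, 1.41], [-3.16, 2.05], [-2.99, -0.16], [-3.1, 3.1]. Speed limits (rad/s): [2.79, 2.79, 3.14, 3.14, 3.14, 3.14].

INTERFACE

Orientations are given as a unit quaternion [x, y, z, w].
In Python, from bench import * gives the robot as it stands.
- The arm moves only by the tool carry_out, never from a script. Its argument "motion" is a list of rows, each a list of 7 numbers: the turn, a rotation vector about the tool's x, y, z in rad, then the shift along the tool's x, y, z in mm, then the opening, from -1 (shut) to 1 (fully open), so that 0 is half open. A call has 1 to 5 rows; each row is the pose to reach, as a shift and turn from the pose commanded when the call began, along the tool's axes at that moment; what a row does not reach only later rows make up. A row lasts 1/8 s, in which the tool goes at most 62.5 mm and 10.7 degrees, less where a joint would pass 70% of its speed; a pose out of reach is approached as far as the arm can. A call with a gripper value outside its range is refused whole. The fingers move at their own pace and stop on an object; the grip force is fixed at half the most. Time passes only in rows, so rows that repeat a pose let the fingers close. It gives the time, the measured TCP pose, the force, the opening and the grip force at its end, in the units of the state.
- read_state(): the state, without advancing time (a new reading comes with each control period).
- get_image(name): name is "side" or "top"; returns a dict with "color" (400x640x3 uint8, blue, green, red), "mtx" (3x3 intrinsics, pixels), "k1" (the pictures are not rectified: a ray, as slopes to the right and down, at radius r is drawn at 1 + k1 r^2 times it, then the intrinsics apply), "position" and "orientation" of the camera in the world. Camera axes: x right, y down, z forward; pixel columns grow to the right and rows downward; lengths in mm; the calibration is good to about 2 mm. A picture is of the moment at which its call begins. There is no depth.
- job_done(): hands the job in; it is judged then, once.
The state is a dict: "clock": time; "joints": joint angles; "joint_vel": joint speeds; "joint_efforts": joint torques, N m; "position": TCP position; "ee_rot": TCP orientation; "contact_force": force on the tool from outside, world axes, zero at the start; "wrist_torque": the same for the moment, N m; "gripper_width": finger opening in mm; "grasp_force": force on a finger pad.
Only numpy, scipy, OpenCV 4.12 (cv2) and the standard library are available. Lean on these libraries where they do the work, as an engineer would, in place of code of your own. Each camera call takes 0.05 s, during which the arm holds its last target. There are 200 camera calls.

## Working session

There is one attempt and no reset: what is moved stays moved. The work goes in short steps, Python scripts to look and compute and a tool call to move; the robot and the scene stay as the last step left them, time stands still between calls to the robot, and variables do not carry over. Pictures are saved under pics/ and viewed, at most 13 in all, crops included, and the job is handed in when it is done.

Besides the shell and the picture viewer there is one more tool, called in YAML: its name, and indented under it one key for each argument. carry_out: Moves the arm, as the interface text tells. Its arguments: {"type":"object","properties":{"motion":{"type":"array"}},"required":["motion"]}

```bash
mkdir -p pics; ls; cat > h.py <<'E'
from bench import *
import numpy as np, cv2
from scipy.spatial.transform import Rotation as R
def snap(n,f=None):
    im=get_image(n)
    if f: cv2.imwrite('pics/'+f,im['color'])
    return im
def cam(im):
    o=im['orientation']; o=np.array(o)
    M=R.from_quat(o).as_matrix() if o.size==4 else o.reshape(3,3)
    return np.array(im['position']),M
def ray(im,u,v):
    K=np.array(im['mtx']);k1=im['k1']
    d=np.array([(u-K[0,2])/K[0,0],(v-K[1,2])/K[1,1]]);s=d.copy()
    for _ in range(30): s=d/(1+k1*(s@s))
    p,M=cam(im);return p,M@np.array([s[0],s[1],1])
def onz(im,u,v,z):
    p,d=ray(im,u,v);return p+d*(z-p[2])/d[2]
def proj(im,X):
    p,M=cam(im);c=M.T@(np.array(X,float)-p);s=c[:2]/c[2]
    s=s*(1+im['k1']*(s@s));K=np.array(im['mtx'])
    return np.array([K[0,0]*s[0]+K[0,2],K[1,1]*s[1]+K[1,2]])
def tri(im1,a,im2,b):
    p,d=ray(im1,*a);q,e=ray(im2,*b)
    t=np.linalg.lstsq(np.c_[d,-e],q-p,rcond=None)[0]
    A=p+d*t[0];B=q+e*t[1];return (A+B)/2,np.linalg.norm(A-B)
E
python3 - <<'E'
from h import *
for n in('top','side'):
    im=snap(n,n+'0.png');print(n,im['mtx'],im['k1'],im['position'],im['orientation'])
s=read_state();print(s)
E
```

```text
pics
top [[484.01389267   0.         319.94861125]
 [  0.         484.01389267 193.15213566]
 [  0.           0.           1.        ]] 0.012683125403754993 [ 448.50993773   24.23739086 1595.73265707] [-0.70029192  0.71236045 -0.03595543  0.02900043]
side [[416.15036399   0.         326.32687911]
 [  0.         416.15036399 195.65235723]
 [  0.           0.           1.        ]] -0.020117114650925114 [ 238.4739386   798.2595129  1079.17936874] [-0.18735505  0.91782789 -0.34143131  0.07690707]
{'clock': 0.1, 'joints': array([-1.01141235e+00,  3.85486181e-01,  6.77532581e-03, -4.39138705e-04,
       -1.19399072e+00, -2.58589574e-01]), 'joint_vel': array([ 0.00078505, -0.0026744 ,  0.00375814,  0.00175099,  0.00130419,
        0.00135562]), 'joint_efforts': array([-8.52318681e-04, -3.93318093e+01,  1.88928956e+01,  4.19803038e+00,
       -2.59328182e-03,  4.95930763e-06]), 'position': array([ 185.04493146, -596.46937741,  244.33141228]), 'ee_rot': array([-1.49750719e-01,  9.88723305e-01,  9.55217959e-04, -1.91583608e-04]), 'contact_force': array([0.6895388 , 0.03918191, 0.30452579]), 'wrist_torque': array([ 0.04343389, -0.00491579,  0.02941644]), 'grasp_force': 0.0, 'gripper_width': 85.40276976128291}
```

View pics/top0.png

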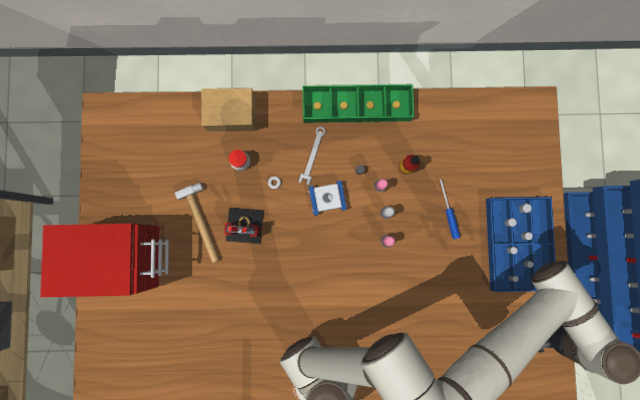

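View pics/side0.png

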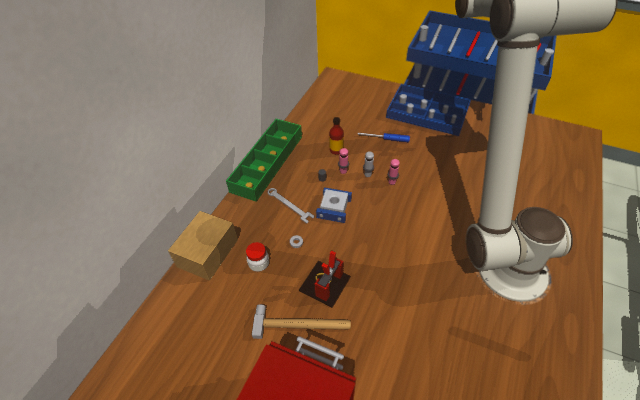

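Axle-like things: top (382,184) pink, (389,212) grey, (389,241) pink; side (344,160) pink, (369,162) grey, (394,171) pink. The grey steel one fits; the pliers are at top (244,228), the block at (328,197). I'll confirm with one enlarged crop.

```bash
python3 - <<'E'
import cv2,numpy as np
t=cv2.imread('pics/top0.png');s=cv2.imread('pics/side0.png')
def c(i,u,v,w=25,h=20,k=8):return cv2.resize(i[v-h:v+h,u-w:u+w],(400,300),interpolation=cv2.INTER_CUBIC)
a=np.vstack([np.hstack([c(t,389,212,33,25),c(t,244,226,33,25)]),np.hstack([c(s,369,165,33,25),c(s,325,280,40,30)])])
cv2.imwrite('pics/c1.png',a)
E
```

```text
(no output)
```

View pics/c1.png

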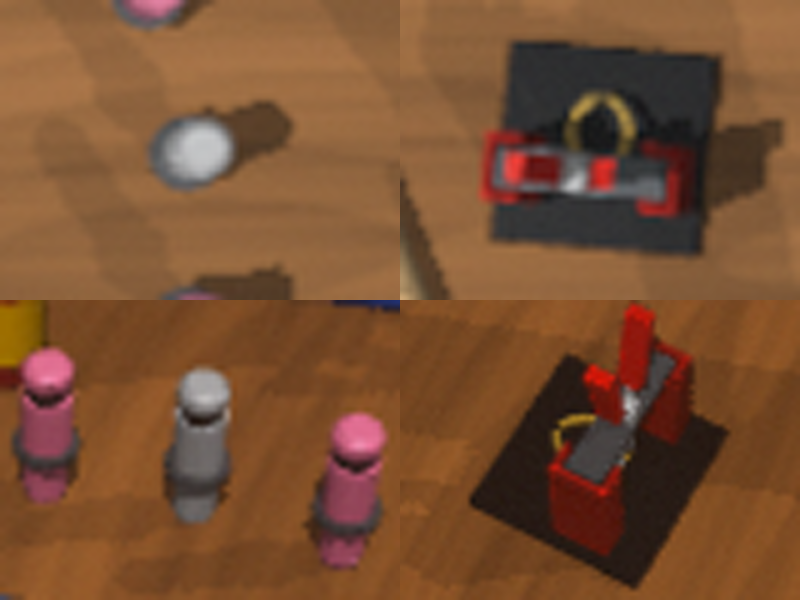

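The crop confirms the grey axle between the two pink ones. The pliers' handles are red, and the ring faces the top of the top view. Now I'll measure.

```bash
python3 - <<'E'
from h import *
t=snap('top');s=snap('side')
def comp(im,box,f):
    u0,v0,u1,v1=box;c=im['color'][v0:v1,u0:u1];hsv=cv2.cvtColor(c,cv2.COLOR_BGR2HSV).astype(int)
    m=f(hsv[...,0],hsv[...,1],hsv[...,2]).astype(np.uint8)
    n,l,st,ce=cv2.connectedComponentsWithStats(m);i=1+st[1:,4].argmax()
    mm=(l==i).astype(np.uint8);cn=max(cv2.findContours(mm,0,2)[0],key=cv2.contourArea)
    return ce[i]+[u0,v0],st[i],cn.reshape(-1,2)+[u0,v0],m
np.set_printoptions(precision=1,suppress=True)
# axle top: bright grey
c,st,_,_=comp(t,(372,198,406,226),lambda h,S,v:(S<45)&(v>165));print('axle top px',c,st,onz(t,*c,104))
c2,st,cn,_=comp(s,(355,145,385,190),lambda h,S,v:(S<60)&(v>60));print('axle side',c2,st)
# block
c,st,cn,m=comp(t,(300,170,356,222),lambda h,S,v:(S<50)&(v>150))
r=cv2.minAreaRect(cn);b=cv2.boxPoints(r);print('block',c,r);B=np.array([onz(t,*p,45) for p in b]);print(B,B.mean(0),np.linalg.norm(B-np.roll(B,1,0),axis=1))
# bore: dark inside block
c,st,cn,m=comp(t,(318,188,339,208),lambda h,S,v:(v<150)&(S<80));print('bore',c,st,onz(t,*c,45))
c,st,cn,m=comp(s,(318,190,352,212),lambda h,S,v:(S<50)&(v>130))
r=cv2.minAreaRect(cn);b=cv2.boxPoints(r);B=np.array([onz(s,*p,45) for p in cv2.approxPolyDP(cv2.convexHull(cn),3,True).reshape(-1,2)]);print('block side',B,cv2.minAreaRect(np.array([onz(s,*map(float,p),45)[:2] for p in cn],np.float32)))
# stand base
c,st,cn,m=comp(t,(215,195,275,255),lambda h,S,v:(v<75))
# whole base + red: hull
c,st,cn,m=comp(t,(215,195,275,255),lambda h,S,v:(v<62)|((h<6)|(h>174))&(S>150))
P=np.array([onz(t,*map(float,p),8)[:2] for p in cn],np.float32);print('base',cv2.minAreaRect(P))
# ring brass
for im,box in((t,(236,206,256,224)),(s,(305,262,330,300))):
    c,st,cn,m=comp(im,box,lambda h,S,v:(h>17)&(h<35)&(S>110)&(v>90));print('ring',c,st)
    print(cn.tolist());P=np.array([onz(im,*map(float,p),25)[:2] for p in cn],np.float32);print(cv2.minEnclosingCircle(P))
# cross bar grey
c,st,cn,m=comp(t,(225,215,265,240),lambda h,S,v:(S<60)&(v>60));print('bar',c,st)
E
for i in 1; do python3 - <<'E'
import cv2
t=cv2.imread('pics/top0.png');s=cv2.imread('pics/side0.png')
import numpy as np
a=np.hstack([cv2.resize(t[202:250,218:272],(400,400*48//54),interpolation=0),cv2.resize(s[250:306,298:352],(400,400*48//54),interpolation=0)])
b=np.hstack([cv2.resize(t[180:216,305:351],(400,240),interpolation=0),cv2.resize(s[185:225,313:357],(400,240),interpolation=0)])
cv2.imwrite('pics/c2.png',np.vstack([a,b]))
E
done
```

```text
axle top px [388.6 211.6] [13 10  8  8 48] [ 525.2 -202.7  104. ]
axle side [368.4 163.7] [  8   7  11  25 175]
block [327.5 197.1] ((327.32696533203125, 197.13462829589844), (24.318401336669922, 24.122283935546875), 78.69007110595703)
[[609.7  29.4  45. ]
 [623.8 -47.1  45. ]
 [546.5 -60.8  45. ]
 [532.6  15.4  45. ]] [578.1 -15.8  45. ] [78.4 77.8 78.5 77.4]
bore [325.9 197.1] [ 5  5  8  9 47] [578.1 -11.2  45. ]
block side [[621.1 -41.9  45. ]
 [548.6 -57.8  45. ]
 [536.8  15.6  45. ]
 [608.4  27.7  45. ]] ((578.2062377929688, -15.475784301757812), (75.89554595947266, 76.38947296142578), 9.400877952575684)
base ((494.73773193359375, 259.1748962402344), (121.35462188720703, 106.72686767578125), 83.91789245605469)
ring [244.7 219.3] [ 3 11 11  7 30]
[[241, 217], [239, 219], [239, 220], [240, 220], [243, 217], [244, 217], [247, 220], [247, 222], [248, 223], [249, 223], [249, 221], [248, 220], [248, 219], [246, 217]]
((506.734375, 254.85067749023438), 17.48210906982422)
ring [319.1 274.5] [11 11  8  7 18]
[[318, 273], [317, 274], [317, 275], [316, 276], [316, 279], [316, 276], [318, 274], [323, 274], [323, 273]]
((510.97332763671875, 251.8697509765625), 13.92426586151123)
bar [242.7 230.3] [ 6 10 24  9 83]
```

View pics/c2.png

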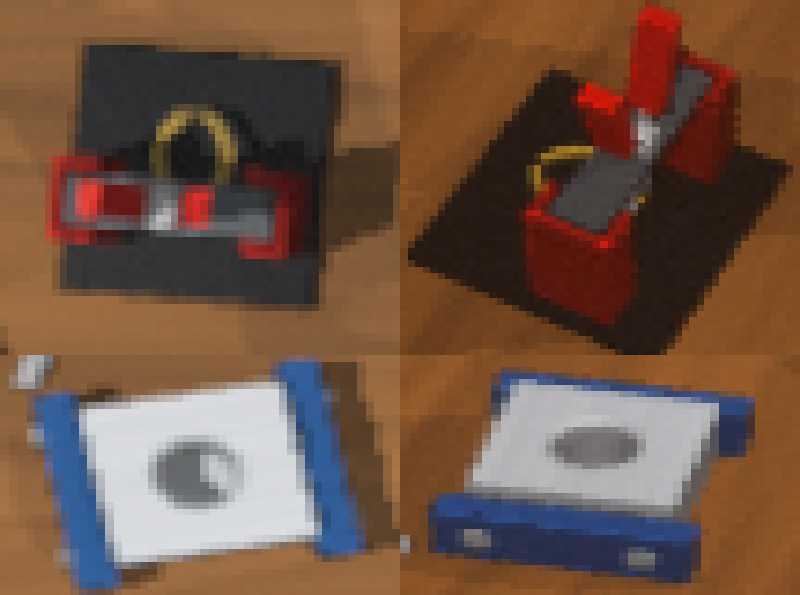

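The crop shows the stand base corners at top (229,207.5), (263.5,210), (260.5,242.8) and (225.6,240.2), with the handle tops near (230,228) and (244,229.5). I'll triangulate the pliers from these and cross-check the axle in the side view.

```bash
python3 - <<'E'
from h import *
np.set_printoptions(precision=1,suppress=True)
t=snap('top');s=snap('side')
k=7.407
C=np.array([onz(t,218+a/k-.5,202+b/k-.5,8) for a,b in((84,44),(340,62),(318,305),(60,287))]);print('base top',C,C.mean(0),np.linalg.norm(C-np.roll(C,1,0),axis=1))
D=np.array([onz(s,298+(a-400)/k-.5,250+b/k-.5,8) for a,b in((410,258),(553,70),(790,165))]);print('base side',D,(D[0]+D[2])/2)
for n,a,b in(('L',89,199),('R',197,209)): print(n,onz(t,218+a/k-.5,202+b/k-.5,150))
print('ring',[onz(t,218+a/k-.5,202+b/k-.5,25) for a,b in((193,106),(152,155),(235,155))])
print('uprights',[onz(t,218+a/k-.5,202+b/k-.5,83) for a,b in((50,160),(52,243),(303,170),(292,258))])
# handles side: near small (590,95)? tall (660,15): 
for n,a,b in(('tall',660,18),('short',600,92)): print(n,onz(s,298+(a-400)/k-.5,250+b/k-.5,150))
# axle side check: expected px for top & foot
for z in(0,52,104): print(proj(s,[525.2,-202.7,z]),proj(t,[525.2,-202.7,z]))
hs=cv2.cvtColor(s['color'],cv2.COLOR_BGR2HSV)[145:190,355:385]
m=(hs[...,1]<60)&(hs[...,2]>60)
for r in range(0,45,1):
    q=np.where(m[r])[0]
    if len(q):print(145+r,355+q.min(),355+q.max(),end='; ')
E
```

```text
base top [[552.6 306.8   8. ]
 [542.7 193.7   8. ]
 [435.9 204.1   8. ]
 [445.8 317.3   8. ]] [494.3 255.5   8. ] [107.4 113.5 107.4 113.7]
base side [[559.1 291.3   8. ]
 [542.8 191.4   8. ]
 [438.1 195.1   8. ]] [498.6 243.2   8. ]
L [481.  279.5 150. ]
R [476.2 236.3 150. ]
ring [array([523.6, 256.2,  25. ]), array([502.5, 274.2,  25. ]), array([501.8, 238. ,  25. ])]
uprights [array([499.1, 307.7,  83. ]), array([464.3, 306.8,  83. ]), array([493.1, 201.6,  83. ]), array([456.3, 206.4,  83. ])]
tall [476.1 237.1 150. ]
short [483.6 273.7 150. ]
[367.6 175.2] [383.9 213.3]
[368.5 164.8] [386.2 212.5]
[369.5 153.9] [388.6 211.6]
152 367 371; 153 366 372; 154 366 373; 155 366 373; 156 366 373; 157 366 372; 158 365 372; 159 365 373; 160 365 372; 161 365 372; 162 365 372; 163 365 372; 164 365 372; 165 364 372; 166 364 372; 167 364 372; 168 364 372; 169 365 372; 170 366 371; 171 365 369; 172 365 371; 173 365 370; 174 365 370; 175 365 370; 176 366 369;
```

Measured:

| Thing | Position | Notes |
|---|---|---|
| Axle | (525,-203) | side view agrees |
| Bore | (578,-15.6) | block measures 77 mm square |
| Pliers axis | about (478.5,256.5) | yaw about -5.4° |

Going to the axle now, with the fingers closing along world y so they stay clear of the pink axles.

```bash
cat >> h.py <<'E'
def go(x,y,z,yaw=0):
    "shift in tool axes + rotation vector to put TCP at x,y,z, pointing down, tool y at yaw deg from world y"
    s=read_state();Rm=R.from_quat(s['ee_rot'])
    sh=Rm.inv().apply(np.array([x,y,z])-s['position'])
    T=R.from_euler('z',yaw,degrees=True)*R.from_quat([0,1,0,0])
    print('turn',(Rm.inv()*T).as_rotvec().round(4),'shift',sh.round(1),'t',round(s['clock'],2),'pos',s['position'].round(1),'F',np.round(s['contact_force'],1),'w',round(s['gripper_width'],1),'g',round(s['grasp_force'],1))
E
```

carry_out:
  motion:
    - [0,0,0.06,-50,31,0,1]
    - [0,0,0.12,-100,62,0,1]
    - [0,0,0.18,-150,93,10,1]
    - [0,0,0.24,-200,124,20,1]
    - [0,0,0.3,-250,155,40,1]

```text
clock: 0.92
position: [379.6, -373.6, 206.0]
ee_rot: [0.001, 1.0, -0.001, 0.001]
contact_force: [0.9, -0.1, -0.8]
gripper_width: 85.3
grasp_force: 0.0
```

```bash
python3 -c "
from h import *
go(525.2,-202.7,150)"
```

```text
turn [-0.0016  0.0024 -0.001 ] shift [-145.3  171.2   56. ] t 0.93 pos [ 379.6 -373.6  206. ] F [ 0.9 -0.1 -0.8] w 85.3 g 0.0
```

carry_out:
  motion:
    - [0,0,0,-36,43,10,1]
    - [0,0,0,-73,86,25,1]
    - [0,0,0,-109,129,40,1]
    - [0,0,0,-145.5,171,50,1]
    - [0,0,0,-145.5,171,55,1]

```text
clock: 1.55
position: [525.6, -201.0, 149.6]
ee_rot: [-0.003, 1.0, 0.0, 0.0]
contact_force: [-0.3, -0.1, -0.1]
gripper_width: 85.5
grasp_force: 0.0
```

```bash
python3 - <<'E'
from h import *
s=snap('side');t=snap('top')
a=cv2.resize(s['color'][110:200,310:430],(800,600),interpolation=2)
cv2.imwrite('pics/c3.png',a)
go(525.2,-202.7,61)
E
```

```text
turn [ 0.0004 -0.0021  0.0018] shift [-2.4  0.4 88.4] t 1.65 pos [ 523.  -203.1  149.4] F [-0.8 -0.5 -0.2] w 85.4 g 0.0
```

View pics/c3.png

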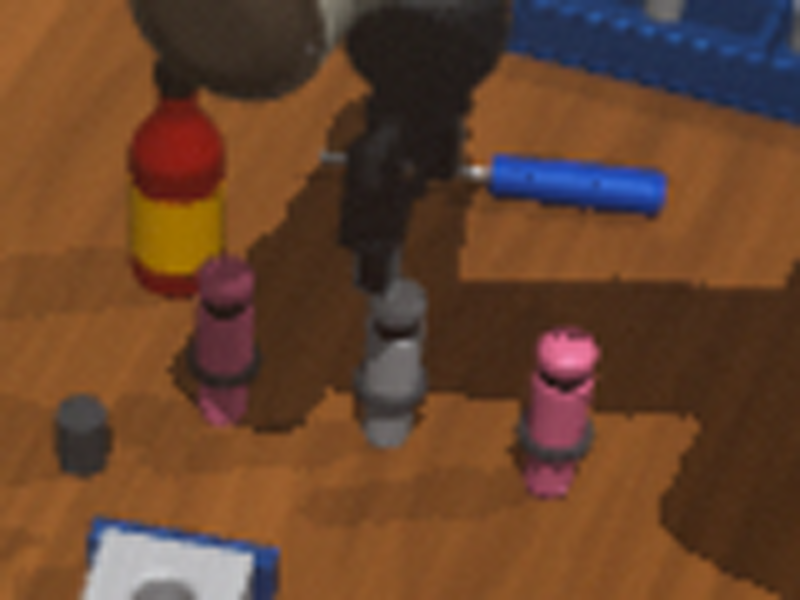

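The picture shows the near finger at (375,260), just beyond and above the axle's top (400,300), clear of both pink axles. Descending.

carry_out:
  motion:
    - [0,0,0,-2.2,0.4,22,1]
    - [0,0,0,-2.2,0.4,45,1]
    - [0,0,0,-2.2,0.4,67,1]
    - [0,0,0,-2.2,0.4,87,1]
    - [0,0,0,-2.2,0.4,87,1]

```text
clock: 2.28
position: [523.8, -204.4, 62.4]
ee_rot: [0.001, 1.0, 0.0, -0.002]
contact_force: [0.2, -0.7, 0.5]
gripper_width: 85.2
grasp_force: 0.0
```

carry_out:
  motion:
    - [0,0,0,0,0,0,-0.2]
    - [0,0,0,0,0,0,-0.6]
    - [0,0,0,0,0,0,-1]
    - [0,0,0,0,0,0,-1]
    - [0,0,0,0,0,0,-1]

```text
clock: 2.9
position: [526.2, -203.6, 64.3]
ee_rot: [-0.001, 1.0, -0.0, 0.001]
contact_force: [-1.6, -1.5, 5.9]
gripper_width: 28.5
grasp_force: 58.8
```

```bash
python3 -c "
from h import *
go(525.2,-202.7,61)"
```

```text
turn [-0.0007  0.0016  0.0014] shift [1.  0.9 3.3] t 2.9 pos [ 526.2 -203.6   64.3] F [-1.6 -1.5  5.9] w 28.5 g 58.8
```

Gripped at 58.8 N with a 28.5 mm opening. Lifting, then crossing to the bore.

carry_out:
  motion:
    - [0,0,0,0,0,-20,-1]
    - [0,0,0,0,0,-50,-1]
    - [0,0,0,0,0,-72,-1]
    - [0,0,0,-10,35,-72,-1]
    - [0,0,0,-20,75,-72,-1]

```text
clock: 3.52
position: [544.8, -127.5, 134.5]
ee_rot: [0.001, 1.0, 0.0, -0.001]
contact_force: [0.4, 0.6, -2.9]
gripper_width: 28.6
grasp_force: 59.5
```

carry_out:
  motion:
    - [0,0,0,-11,40,0,-1]
    - [0,0,0,-22,80,0,-1]
    - [0,0,0,-32.5,112,0,-1]
    - [0,0,0,-32.5,112,0,-1]
    - [0,0,0,-32.5,112,0,-1]

```text
clock: 4.15
position: [577.0, -16.3, 134.3]
ee_rot: [-0.0, 1.0, -0.0, -0.001]
contact_force: [-0.1, -0.1, -1.9]
gripper_width: 28.5
grasp_force: 59.7
```

```bash
python3 - <<'E'
from h import *
s=snap('side');t=snap('top')
a=np.hstack([cv2.resize(s['color'][150:225,300:375],(400,400),interpolation=2),cv2.resize(t['color'][160:235,290:365],(400,400),interpolation=2)])
cv2.imwrite('pics/c4.png',a)
go(578.1,-15.6,136)
for z in (72,108,114,176): print(z,proj(s,[578.1,-15.6,z]))
E
```

```text
turn [-0.     -0.0015 -0.0003] shift [-0.9  1.4 -1.2] t 4.25 pos [577.2 -17.  134.8] F [-0.5  0.6 -2.4] w 28.5 g 59.7
72 [333.85414367 193.89115473]
108 [333.85886517 186.36496346]
114 [333.85966127 185.08018732]
176 [333.8680397  171.26425882]
```

View pics/c4.png

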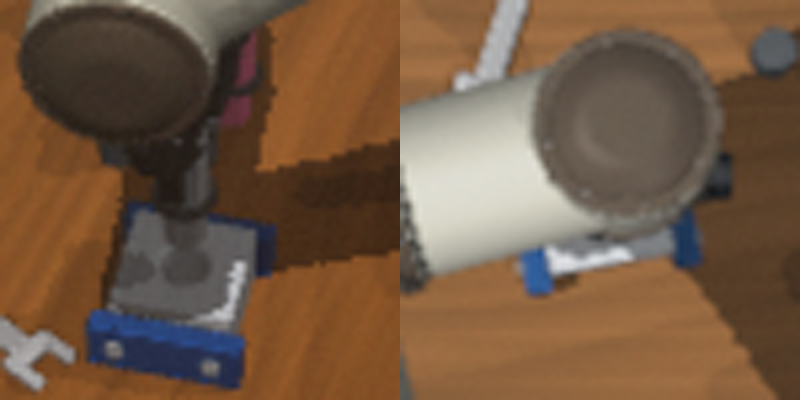

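The foot, at crop (182,240), is just above the bore at (187,268). That is aligned to within about 1 mm. Descending in steps while watching the force.

carry_out:
  motion:
    - [0,0,0,-0.9,1.4,12,-1]
    - [0,0,0,-0.9,1.4,24,-1]
    - [0,0,0,-0.9,1.4,30,-1]
    - [0,0,0,-0.9,1.4,34,-1]
    - [0,0,0,-0.9,1.4,38,-1]

```text
clock: 4.88
position: [579.1, -14.9, 97.2]
ee_rot: [-0.0, 1.0, -0.0, 0.0]
contact_force: [0.7, -0.3, -2.6]
gripper_width: 28.2
grasp_force: 59.7
```

```bash
python3 -c "
from h import *
go(578.1,-15.6,73.3);print(read_state()['wrist_torque'])"
```

```text
turn [-0.      0.0003  0.0009] shift [ 1.  -0.7 23.9] t 4.88 pos [579.1 -14.9  97.2] F [ 0.7 -0.3 -2.6] w 28.2 g 59.7
[-0.02033548 -0.00845728  0.02449441]
```

It is 12 mm into the bore with no contact force. Continuing to the collar seat.

carry_out:
  motion:
    - [0,0,0,0,0,8,-1]
    - [0,0,0,0,0,16,-1]
    - [0,0,0,0,0,21,-1]
    - [0,0,0,0,0,23,-1]
    - [0,0,0,0,0,24,-1]

```text
clock: 5.5
position: [578.8, -14.9, 73.6]
ee_rot: [-0.001, 1.0, -0.0, -0.0]
contact_force: [-2.2, 0.5, 2.4]
gripper_width: 28.5
grasp_force: 59.8
```

carry_out:
  motion:
    - [0,0,0,0,0,0.5,-1]
    - [0,0,0,0,0,1,-1]

```text
clock: 5.75
position: [578.9, -14.9, 73.4]
ee_rot: [-0.001, 1.0, -0.0, 0.0]
contact_force: [-3.8, -0.0, 7.0]
gripper_width: 28.3
grasp_force: 60.3
```

Seated: 7 N reaction at the expected height. Releasing and rising.

carry_out:
  motion:
    - [0,0,0,0,0,0,-0.2]
    - [0,0,0,0,0,0,0.2]
    - [0,0,0,0,0,0,0.5]
    - [0,0,0,0,0,0,0.5]
    - [0,0,0,0,0,0,0.5]

```text
clock: 6.38
position: [578.9, -14.8, 72.2]
ee_rot: [-0.0, 1.0, -0.0, -0.0]
contact_force: [0.3, 0.2, -0.0]
gripper_width: 64.0
grasp_force: 0.0
```

carry_out:
  motion:
    - [0,0,0,0,0,-15,0.5]
    - [0,0,0,0,0,-45,0.5]
    - [0,0,0,0,0,-85,0.8]
    - [0,0,0,0,0,-130,1]
    - [0,0,0,0,30,-150,1]

```text
clock: 7.0
position: [580.0, 14.4, 226.9]
ee_rot: [0.001, 1.0, 0.0, 0.003]
contact_force: [-0.1, 0.3, -1.0]
gripper_width: 85.7
grasp_force: 0.0
```

```bash
python3 -c "
from h import *
y=-5.4
go(478.5,256.7,230,y)"
```

```text
turn [0.0013 0.0064 0.0928] shift [101.8 242.1  -3.5] t 7.0 pos [580.   14.4 226.9] F [-0.1  0.3 -1. ] w 85.7 g 0.0
```

carry_out:
  motion:
    - [0,0,0.02,22,52,0,1]
    - [0,0,0.04,44,104,0,1]
    - [0,0,0.06,66,156,0,1]
    - [0,0,0.08,88,208,0,1]
    - [0,0,0.093,102,241,0,1]

```text
clock: 7.62
position: [475.7, 258.2, 223.8]
ee_rot: [0.045, 0.999, 0.001, 0.001]
contact_force: [-1.1, 0.9, 0.1]
gripper_width: 85.4
grasp_force: 0.0
```

```bash
python3 - <<'E'
from h import *
np.set_printoptions(precision=1,suppress=True)
s=snap('side');t=snap('top')
a=np.hstack([cv2.resize(s['color'][215:315,280:380],(400,400),interpolation=2),cv2.resize(s['color'][160:230,300:370],(400,400),interpolation=2)])
b=cv2.resize(t['color'][175:215,300:360],(300,200),interpolation=2)
b=np.hstack([b,np.zeros((200,500,3),np.uint8)])
cv2.imwrite('pics/c5.png',np.vstack([a,b]))
def top(im,box,smax,vmin):
    u0,v0,u1,v1=box;h=cv2.cvtColor(im['color'][v0:v1,u0:u1],cv2.COLOR_BGR2HSV)
    return h[...,2],h[...,1]
for X in ([578.1,-15.6],[579,-15]):
  print(proj(t,X+[113]),proj(t,X+[45]),proj(s,X+[113]),proj(s,X+[95]),proj(s,X+[60]))
v,S=top(t,(318,182,340,208),0,0)
print(v)
v,S=top(s,(322,172,346,210),0,0);print(v)
go(478.5,256.7,125,-5.4)
E
```

```text
[327.8 195.3] [327.3 197.1] [333.9 185.3] [333.9 189.1] [333.9 196.3]
[327.6 195. ] [327.1 196.8] [333.5 185.3] [333.5 189.2] [333.5 196.4]
[[133 132 132 132 132 132 131 131 132 132 130 132 131 131 131 131 131 126
  101 140 153 151]
 [130 129 130 131 131 130 130 130 128 129 130 129 130 129 128 134 143 138
  110 130 146 152]
 [125 132 133 132 131 134 133 133 133 135 143 148 153 162 166 172 182 189
  174 137 131 151]
 [103 131 138 137 139 144 146 146 159 174 184 189 196 210 218 218 219 218
  218 169 133 153]
 [ 98 128 154 159 164 173 175 175 204 219 220 220 219 219 218 218 217 217
  216 178 134 144]
 [157 169 187 202 202 201 202 202 209 217 219 219 217 216 215 215 216 215
  215 184 120 127]
 [203 203 202 202 201 201 200 199 198 209 216 216 215 216 217 217 217 205
  193 164 111 115]
 [201 201 199 197 198 197 198 197 197 206 212 212 215 217 218 208 195 164
  126 122 103  90]
 [200 197 196 196 198 198 192 189 182 178 178 179 200 206 198 163 126 125
  125 126 108  87]
 [185 173 173 173 174 174 164 166 158 152 153 140 157 149 125 125 125 127
  126 127 111  92]
 [126 119 108 105 101  91 121 
[... 4699 characters left out ...]
6  58  59  60  54  47  47  52  57  62  81 123 128 137 139 145 148
  152 156 155 159 164 164]
 [ 58  56  58  56  57  56  45  49  52  58  65  89 121 126 131 136 143 146
  150 154 156 156 163 163]
 [ 59  57  56  57  60  58  55  45  50  55  67  97 118 122 128 135 137 145
  146 150 156 157 159 161]
 [ 59  59  58  56  57  58  56  46  54  54  66  95 114 121 126 132 137 143
  147 148 151 157 158 160]
 [ 58  55  57  57  58  58  56  63  96  55  66  98 108 118 124 127 133 138
  143 150 152 154 156 159]
 [ 55  58  59  57  56  56  58  59  69  61  63  94 104 113 120 128 128 136
  139 145 148 151 157 156]]
turn [0. 0. 0.] shift [-2.8 -2.1 98.6] t 7.72 pos [475.7 258.9 223.6] F [ 0.2 -0.8  0.3] w 85.2 g 0.0
```

View pics/c5.png

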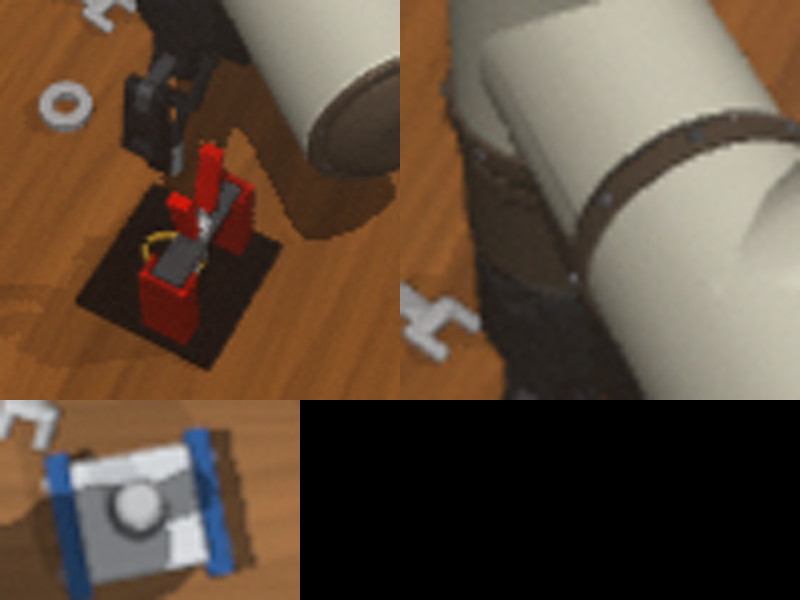

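The axle stands upright in the bore at crop (137,508). The pliers are still in the stand, handles at crop (180,205) and (208,160), with the open gripper above them. Descending over the handles.

carry_out:
  motion:
    - [0,0,0,-2.8,-2,10,1]
    - [0,0,0,-2.8,-2,35,1]
    - [0,0,0,-2.8,-2,65,1]
    - [0,0,0,-2.8,-2,90,1]
    - [0,0,0,-2.8,-2,97,1]

```text
clock: 8.35
position: [478.9, 251.6, 123.5]
ee_rot: [0.047, 0.999, -0.001, -0.001]
contact_force: [0.2, -0.4, 0.6]
gripper_width: 85.2
grasp_force: 0.0
```

```bash
python3 - <<'E'
from h import *
t=snap('top')
v=cv2.cvtColor(t['color'],cv2.COLOR_BGR2HSV)[...,2].astype(int)
# axle top disc: side rows below the lit block
w=v[191:202,321:334];print(w)
go(478.5,256.7,125,-5.4)
E
```

```text
[[201 201 193 173 167 160 153 152 141 157 150 126 126]
 [204 194 161 142 167 182 192 194 182 156 131 128 129]
 [196 162 135 161 190 202 201 199 199 186 146 122 128]
 [181 131 142 183 195 200 199 198 197 199 160 118 121]
 [164 114 150 183 197 200 198 199 199 198 167 114 105]
 [160 106 149 181 193 199 199 198 198 195 158 102  88]
 [160  88 130 171 190 195 199 199 194 178 150 107  94]
 [174 106 110 154 177 185 190 188 178 159 127  84  97]
 [197 144 103 127 149 168 178 171 155 131  96  75 139]
 [218 177 108 102 120 141 159 154 122  86  85 132 197]
 [219 202 164 125 104 105 102 100  92  98 140 198 218]]
turn [-0.0026 -0.0023  0.0001] shift [ 1.   4.6 -1.4] t 8.4 pos [479.1 252.1 123.6] F [ 0.5  0.6 -0.4] w 85.7 g 0.0
```

carry_out:
  motion:
    - [0,0,0,0.7,2.5,-1.4,1]
    - [0,0,0,0.7,4.6,-1.4,1]
    - [0,0,0,0.7,4.6,-1.4,1]

```text
clock: 8.78
position: [479.3, 259.0, 127.6]
ee_rot: [0.046, 0.999, 0.001, 0.001]
contact_force: [-0.6, 0.1, -0.4]
gripper_width: 85.7
grasp_force: 0.0
```

```bash
python3 - <<'E'
from h import *
t=snap('top')
go(478.5,256.7,125,-5.4);print(onz(t,327.1,195.8,113))
E
```

```text
turn [0.001  0.0009 0.0024] shift [ 0.5 -2.2  2.4] t 8.82 pos [479.2 258.8 127.4] F [-0.  -0.2  0.4] w 85.2 g 0.0
[576.48058824 -13.40826695 113.        ]
```

carry_out:
  motion:
    - [0,0,0,0.3,-1.5,1.5,0.6]
    - [0,0,0,0.3,-1.5,1.5,0.3]
    - [0,0,0,0.3,-1.5,1.5,0.2]
    - [0,0,0,0.3,-1.5,1.5,0.15]

```text
clock: 9.32
position: [478.9, 257.2, 125.9]
ee_rot: [0.046, 0.999, 0.0, 0.0]
contact_force: [-0.9, -0.2, 4.5]
gripper_width: 49.1
grasp_force: 3.4
```

```bash
python3 - <<'E'
from h import *
go(478.5,256.7,125,-5.4)
s=snap('side','side6.png')
go(478.5,256.7,125,-5.4)
cv2.imwrite('pics/c6.png',cv2.resize(s['color'][240:315,285:360],(600,600),interpolation=2))
E
```

```text
turn [0.0006 0.001  0.0024] shift [ 0.4 -0.6  0.9] t 9.32 pos [478.9 257.2 125.9] F [-0.9 -0.2  4.5] w 49.1 g 3.4
turn [0.0007 0.001  0.0024] shift [ 0.4 -0.6  0.9] t 9.38 pos [478.9 257.3 125.9] F [-1.6 -0.4  4.2] w 49.5 g 3.4
```

View pics/c6.png

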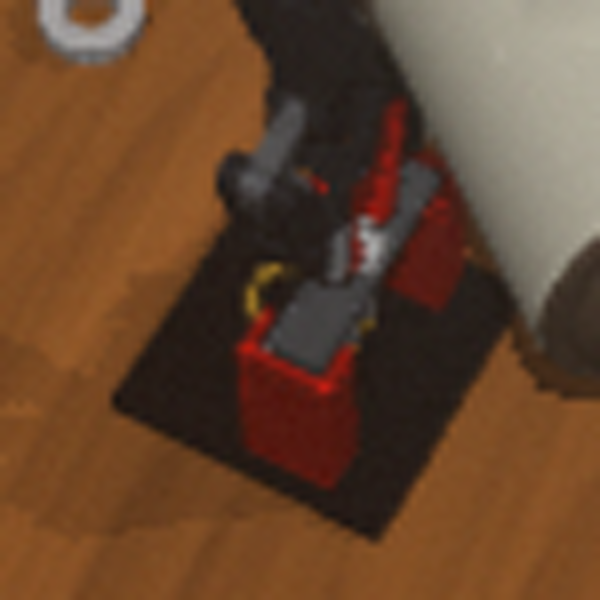

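The fingers are on both handles, near finger at crop (270,180), and the cross-bar is still on the stand. Squeezing.

carry_out:
  motion:
    - [0,0,0,0,0,0,0]
    - [0,0,0,0,0,0,-0.25]
    - [0,0,0,0,0,0,-0.45]
    - [0,0,0,0,0,0,-0.5]
    - [0,0,0,0,0,0,-0.5]

```text
clock: 10.0
position: [479.2, 257.2, 126.5]
ee_rot: [0.046, 0.999, 0.0, 0.001]
contact_force: [-0.1, -1.4, 8.9]
gripper_width: 22.5
grasp_force: 35.2
```

```bash
python3 - <<'E'
from h import *
go(478.5,256.7,125,-5.4)
E
```

```text
turn [0.0008 0.0017 0.0021] shift [ 0.7 -0.6  1.4] t 10.0 pos [479.2 257.2 126.5] F [-0.1 -1.4  8.9] w 22.5 g 35.2
```

carry_out:
  motion:
    - [0,0,0,0,0,0,-0.53]
    - [0,0,0,0,0,-10,-0.53]
    - [0,0,0,0,0,-30,-0.53]
    - [0,0,0,0,0,-60,-0.53]
    - [0,0,0,0,0,-90,-0.53]

```text
clock: 10.62
position: [477.7, 256.5, 215.0]
ee_rot: [0.046, 0.999, -0.001, -0.001]
contact_force: [0.0, -0.5, -1.7]
gripper_width: 20.9
grasp_force: 49.8
```

carry_out:
  motion:
    - [0,0,0,0,0,-15,-0.53]
    - [0,0,0,0,0,-30,-0.53]
    - [0,0,0,0,0,-30,-0.53]
    - [0,0,0,0,0,-30,-0.53]

```text
clock: 11.12
position: [478.0, 256.7, 244.0]
ee_rot: [0.046, 0.999, -0.001, -0.001]
contact_force: [-0.2, -0.3, -2.2]
gripper_width: 20.8
grasp_force: 49.8
```

```bash
python3 - <<'E'
from h import *
s=snap('side');t=snap('top')
go(478.5,256.7,246,-5.4)
a=np.hstack([cv2.resize(s['color'][210:285,285:360],(400,400),interpolation=2),cv2.resize(t['color'][180:255,210:285],(400,400),interpolation=2)])
cv2.imwrite('pics/c7.png',a)
S=read_state()['position']
print(proj(s,[S[0]+22,S[1]-2,S[2]+5-105]),proj(t,[S[0]+22,S[1]-2,S[2]-100]))
E
```

```text
turn [-0.0016 -0.0018  0.0019] shift [-0.4  0.  -2. ] t 11.22 pos [478.1 256.7 244. ] F [ 0.5 -0.4 -3. ] w 21.1 g 49.8
[321.69443258 255.37380591] [238.19735697 221.85437511]
```

View pics/c7.png

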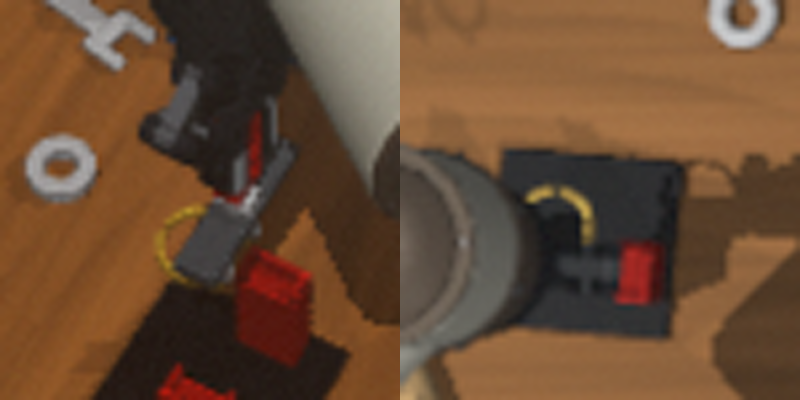

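The pliers are out with the ring spread, at side crop (200,245) and top crop (555,225), hanging with a 2–3 N weight reading and 50 N grip. Fitting the ring's position relative to the TCP.

```bash
cat >> h.py <<'E'
from scipy.optimize import least_squares
def ringfit(im,box,z,lo=17,hi=35):
    u0,v0,u1,v1=box;h=cv2.cvtColor(im['color'][v0:v1,u0:u1],cv2.COLOR_BGR2HSV).astype(int)
    m=(h[...,0]>=lo)&(h[...,0]<=hi)&(h[...,1]>115)&(h[...,2]>85)
    P=np.array([onz(im,u+u0,v+v0,z)[:2] for v,u in np.argwhere(m)])
    f=least_squares(lambda c:np.hypot(*(P-c).T)-20,P.mean(0),loss='soft_l1')
    return f.x,len(P),np.sqrt(np.mean(f.fun**2))
E
python3 - <<'E'
from h import *
s=snap('side');t=snap('top');S=read_state()['position'];print(S)
z=S[2]-101.5
print(ringfit(t,(232,212,250,228),z))
print(ringfit(s,(311,244,334,266),z))
for dz in(-6,6):print(ringfit(s,(311,244,334,266),z+dz))
E
```

```text
[478.27310468 256.79165284 244.36153121]
(array([500.1926313 , 254.73755221]), 35, np.float64(1.7988238943337662))
(array([500.14143311, 254.25471498]), 40, np.float64(1.81253948148349))
(array([501.98055713, 250.78711195]), 40, np.float64(1.8375383506724803))
(array([498.30095125, 257.72440888]), 40, np.float64(1.7891129128508265))
```

The ring sits at TCP + (21.9, -2.1, -101.5), and both views and the nominal geometry agree. Carrying it to above the axle, estimated at (577.5,-14.6).

```bash
python3 -c "
from h import *
go(555.6,-12.5,240,-5.4)"
```

```text
turn [-0.0013 -0.0012  0.002 ] shift [-101.8 -261.     4.6] t 11.32 pos [478.3 256.8 244.4] F [ 0.6  0.8 -2.5] w 21.3 g 49.8
```

carry_out:
  motion:
    - [0,0,0,-12,-30,0,-0.52]
    - [0,0,0,-29,-75,0,-0.52]
    - [0,0,0,-48,-122,0,-0.52]
    - [0,0,0,-66,-169,0,-0.52]
    - [0,0,0,-82,-210,0,-0.52]

```text
clock: 11.95
position: [541.0, 38.6, 244.9]
ee_rot: [0.046, 0.999, -0.0, -0.0]
contact_force: [0.3, 0.8, -2.8]
gripper_width: 20.9
grasp_force: 49.8
```

carry_out:
  motion:
    - [0,0,0,-11,-30,0,-0.52]
    - [0,0,0,-17,-44,0,-0.52]
    - [0,0,0,-20,-51,0,-0.52]
    - [0,0,0,-20,-51,0,-0.52]
    - [0,0,0,-20,-51,0,-0.52]

```text
clock: 12.58
position: [556.0, -11.5, 245.2]
ee_rot: [0.046, 0.999, 0.0, -0.0]
contact_force: [-0.1, 0.3, -2.1]
gripper_width: 21.1
grasp_force: 49.8
```

```bash
python3 - <<'E'
from h import *
s=snap('side');t=snap('top');S=read_state()['position'];z=S[2]-101.5
go(555.6,-12.5,240,-5.4)
p=proj(s,[S[0]+22,S[1]-2,z]);q=proj(t,[S[0]+22,S[1]-2,z]);print(p,q)
i=p.round().astype(int);b=(i[0]-12,i[1]-9,i[0]+13,i[1]+10)
try: print(ringfit(s,b,z))
except Exception as e: print(e)
a=np.hstack([cv2.resize(s['color'][155:215,304:364],(400,400),interpolation=2),cv2.resize(t['color'][165:225,297:357],(400,400),interpolation=2)])
cv2.imwrite('pics/c8.png',a)
E
```

```text
turn [0.0001 0.     0.0032] shift [ 0.3 -1.   5.3] t 12.68 pos [556.  -11.5 245.3] F [ 0.7 -0.5 -2.3] w 20.8 g 49.8
[333.63974122 179.04452153] [327.35816594 194.42656758]
(array([579.83845284, -15.70006062]), 10, np.float64(1.0242658396103552))
```

View pics/c8.png

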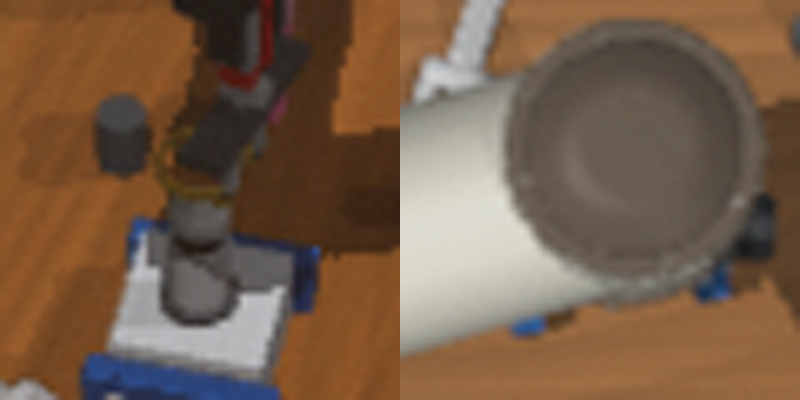

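The side view shows the ring at crop (205,165), right above the shaft, whose centre column is near crop 200 (px 333.5; predicted 333.5). The groove is at (197,243). Lowering with force checks.

carry_out:
  motion:
    - [0,0,0,0.6,-1.2,5,-0.52]
    - [0,0,0,0.6,-1.2,12,-0.52]
    - [0,0,0,0.6,-1.2,20,-0.52]
    - [0,0,0,0.6,-1.2,25,-0.52]
    - [0,0,0,0.6,-1.2,25,-0.52]

```text
clock: 13.3
position: [555.1, -13.5, 219.5]
ee_rot: [0.046, 0.999, -0.0, -0.001]
contact_force: [0.6, -0.1, -2.1]
gripper_width: 20.8
grasp_force: 49.8
```

```bash
python3 - <<'E'
from h import *
np.set_printoptions(precision=1,suppress=True)
s=snap('side');S=read_state()['position']
go(555.4,-12.7,196.5,-5.4);z=S[2]-101.5
p=proj(s,[S[0]+21.9,S[1]-2.1,z]);i=p.round().astype(int);print(p,ringfit(s,(i[0]-12,i[1]-9,i[0]+13,i[1]+10),z))
A=np.array([577.3,-14.8]);u=np.array([-.386,.923]);n=np.array([.923,.386])
for r,zz in((20,45),(20,51),(12,95)): print(r,zz,[proj(s,[*(A+r*d),zz]) for d in(u,n,-n)])
print(cv2.cvtColor(s['color'],cv2.COLOR_BGR2HSV)[182:208,325:344,2])
E
```

```text
turn [-0. -0.  0.] shift [ 0.   0.8 23.5] t 13.35 pos [555.4 -13.5 220. ] F [-0.9  0.3 -2.7] w 21.1 g 49.8
[334.1 184.2] (array([575.7, -17.5]), 5, np.float64(1.3704213584858094))
20 45 [array([334. , 204.3]), array([327.9, 199.6]), array([340.1, 199.6])]
20 51 [array([334. , 203.1]), array([327.8, 198.4]), array([340.1, 198.4])]
12 95 [array([334. , 192.2]), array([330.2, 189.4]), array([337.8, 189.4])]
[[129 131 129 102  94  72  69  50  45  44  44  45  41  47  44  51  78  72
   70]
 [129 131 122  77  74  69  55  43  45  45  43  48  44  45  46  61  72  59
   57]
 [129 131 112  72  74  66  56  40  40  45  45  43  45  46  54  76  72  69
   78]
 [133 129 118  71  73  78  81  67  46  40  41  42  42  45  63  79  75  76
   78]
 [132 129 125  71  72  69  73  71  66  56  45  43  42  55  72  77  77  78
   80]
 [ 90 111 106  72  84  86  73  75  83  71  82  83  65  67  74  79  75  78
   79]
 [119 110  58  56  61  84  88  87  89  88  94  98  92  72  77  76  78  78
   80]
 [146 157  80  69  61  69  73  74  76  75  77  80  86  48  55  75  80  79
   79]
 [160 107  91  84  68  50  62  70  70  70  6
[... 714 characters left out ...]
 102  93  69  73  79  73  51  54  92  97  97
   95]
 [161 161 153  76  66  84 102 106 109 103 100  76  62  48  60  95  97  95
   93]
 [161 163 154  86  60  68  79  96  98  98  92  85  68  62  80  95  97  96
  113]
 [161 164 161 144  88  53  68  74  75  74  74  68  64 116 172 174 174 176
  180]
 [162 165 161 162 150 110  67  60  60  55  71 121 171 175 185 185 186 185
  190]
 [182 182 179 182 184 174 170 169 169 170 174 176 184 184 187 185 185 188
  189]
 [186 184 186 189 186 184 181 180 183 181 184 184 181 182 186 185 187 188
  184]
 [185 183 186 188 186 183 182 181 182 182 184 183 180 183 187 183 185 188
  180]
 [143 141 161 173 173 181 182 180 183 183 184 181 183 185 184 184 187 188
  178]]
```

The estimates from top, side and dead reckoning average (577.9,-14.8). Correcting slightly, then lowering.

carry_out:
  motion:
    - [0,0,0,-0.6,0.7,1,-0.52]
    - [0,0,0,-0.6,0.7,4,-0.52]
    - [0,0,0,-0.6,0.7,7,-0.52]
    - [0,0,0,-0.6,0.7,10,-0.52]
    - [0,0,0,-0.6,0.7,12,-0.52]

```text
clock: 13.98
position: [555.9, -12.8, 207.9]
ee_rot: [0.046, 0.999, -0.0, -0.0]
contact_force: [0.2, 0.6, -2.2]
gripper_width: 21.3
grasp_force: 49.8
```

```bash
python3 -c "
from h import *
go(556,-12.7,196.5,-5.4);get_image('side');go(556,-12.7,196.5,-5.4);print(read_state()['wrist_torque'])"
```

```text
turn [-0.0001 -0.0004  0.0021] shift [-0.1  0.1 11.4] t 13.97 pos [555.9 -12.8 207.9] F [ 0.2  0.6 -2.2] w 21.3 g 49.8
turn [-0.0001 -0.0007  0.0019] shift [-0.2  0.1 11.2] t 14.03 pos [555.8 -12.8 207.7] F [-0.3 -0.3 -2. ] w 20.8 g 49.8
[ 0.01379136  0.05700972 -0.00022704]
```

The ring is around the shaft and free. Down to the groove.

carry_out:
  motion:
    - [0,0,0,-0.1,0.1,3,-0.52]
    - [0,0,0,-0.1,0.1,6,-0.52]
    - [0,0,0,-0.1,0.1,9,-0.52]
    - [0,0,0,-0.1,0.1,11.2,-0.52]
    - [0,0,0,-0.1,0.1,11.2,-0.52]

```text
clock: 14.65
position: [556.0, -12.7, 196.8]
ee_rot: [0.046, 0.999, -0.0, -0.0]
contact_force: [0.3, -0.4, -2.3]
gripper_width: 20.9
grasp_force: 49.8
```

carry_out:
  motion:
    - [0,0,0,0,0,0,-0.52]
    - [0,0,0,0,0,0,-0.52]

```text
clock: 14.9
position: [556.2, -12.7, 197.2]
ee_rot: [0.046, 0.999, 0.0, 0.0]
contact_force: [-0.2, 0.5, -3.3]
gripper_width: 21.2
grasp_force: 49.8
```

```bash
python3 - <<'E'
from h import *
s=snap('side');go(556,-12.7,196.5,-5.4);print(read_state()['wrist_torque'])
cv2.imwrite('pics/c9.png',cv2.resize(s['color'][160:215,309:364],(600,600),interpolation=2))
E
```

```text
turn [0.0001 0.0003 0.002 ] shift [ 0.2 -0.   0.6] t 14.95 pos [556.2 -12.7 197.1] F [-0.1  0.5 -1.5] w 21.1 g 49.8
[ 0.00696954 -0.03316055  0.01619828]
```

View pics/c9.png

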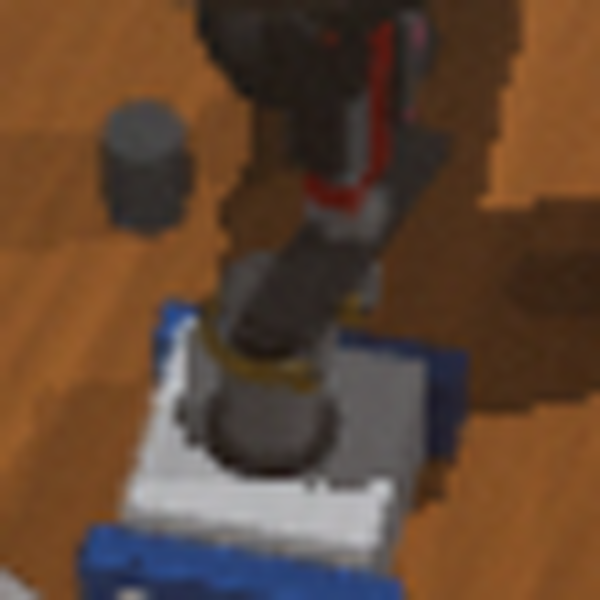

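The ring encircles the shaft at the black groove: ring from x about 207 to 350, shaft from about 222 to 335, so centred. Wrist load is only the pliers' weight, grip is 50 N, and the tool is vertical. Handing in.

```bash
python3 -c "
from bench import *
print(job_done())"
```

```text
the job is handed in; nothing more can be done
None
```

The job is handed in; no verdict came back. The axle stands home in the bore and released, and the arm holds the pliers on their stop at 50 N, with the spread ring level and hanging free in the groove (about 95.6 mm above the bench, target 95).

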